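# Close and hasp the grey sample case

## Robot

A 6-joint arm with a two-finger parallel gripper is mounted at the origin on the work surface. World frame = base frame: x ahead of the robot, y to its left, z up, the work surface at z = 0. Lengths are in m, angles in rad, forces in N, time in s.
With the tool pointing down it reaches from about 0.275 to 0.975 m from the base axis. Payload 8.4 kg.
Tool frame: the origin (TCP) lies on the centre line of the jaws, within the pads' length; the fingertips stand 8 mm ahead of it and the grasp point (between the pads) lies 11 mm behind it; y points along the fingers, x is the direction in which the jaws open and shut, and the axes are right-handed (so a half turn about y gives the same grasp; the last joint's range is limited). The gripper opens to 92 mm and grips with 3 to 60 N. Pads are 20 mm wide; open, the fingers measure 128 mm over their backs; the gripper's body (75 mm by 189 mm) begins 69 mm behind the grasp point.
Start: joints at [-0.002, 0.353, 1.633, -0, 1.155, -0.002], TCP at [0.625, -0, 0.223] pointing down, gripper open.
Joint ranges: [-2.63, 2.63], [-0.92, 2.1], [0.06, 2.66], [-1.3, 4.44], [0, 2.69], [-3.02, 3.02]. Speed limits (rad/s): [2.22, 2.22, 2.79, 3.14, 3.14, 3.14].

## Interface

Orientations are given as a 3x3 rotation matrix whose columns are the frame's x, y, z axes.
In Python, from cell import ctrl gives the robot as it stands.
- The arm moves only by the tool apply_moves, never from a script. Its arguments are lists of equal length, an entry for each row: "hand": the closure, from -1 (fully open) to 1 (shut); "translation": the shift along the tool's x, y, z in units of 30 mm (1.0 is 30 mm), a list of three; "rotation": the turn, a rotation vector about the tool's x, y, z in units of 5 degrees (1.0 is 5 degrees), a list of three. A call has 1 to 20 rows; each row shifts and turns the commanded pose from where the row before left it, along the tool's axes as they then stand; what a row does not reach is not made up. A row lasts 1/12 s, in which the tool goes at most 41.7 mm and 7.16 degrees, less where a joint would pass 70% of its speed; a pose out of reach is approached as far as the arm can. A call is refused whole if a number of a shift passes 1 or a number of a turn 1, either way. A call with a gripper value outside its range is refused whole. The fingers move at their own pace and stop on an object; the grip force is fixed at half the most. Time passes only in rows, so rows that do not move let the fingers close. It gives the time, the measured TCP pose, the force and the opening at its end, in the units of the state.
- ctrl.get_state(): the state, without advancing time (a new reading comes with each control period).
- ctrl.capture(name): name is "scene" or "side" or "wrist"; returns the picture (384x512x3 uint8, blue, green, red); there is no depth.
- ctrl.camera_model(name): a dict with "vfov" (degrees; the focal length in pixels is half the picture's height over the tangent of half this angle, whatever the lens; pixels are square), "cx", "cy" (the principal point, pixels), "origin" and "attitude" of the camera in the world; the wrist camera has in their place "hand_eye" (4x4, takes a point from camera to tool coordinates, whose origin is the TCP and whose axes are the tool frame's). Camera axes: x right, y up, looking along -z (the intrinsics and any distortion apply to the point x, -y, -z); pixel columns grow to the right and rows downward; lengths in m; the calibration is good to about 2 mm. A picture is of the moment at which its call begins: read the wrist's pose just before it. camera_model takes no time and is no camera call.
- ctrl.close_job(): hands the job in, once; it reports no verdict.
The state is a dict: "time_s": time; "joint_pos": joint angles; "qvel": joint speeds; "joint_efforts": joint torques, N m; "tcp_pos": TCP position; "orientation": TCP orientation; "force": force on the tool from outside, world axes, zero at the start; "torque": the same for the moment, N m; "grip_width": finger opening in m.
Only numpy, scipy, OpenCV 4.12 (cv2) and the standard library are available. Lean on these libraries where they do the work, as an engineer would, in place of code of your own. Each camera call takes 0.05 s, during which the arm holds its last target.

## Task

Close up the grey sample case: bring its lid fully down and swing its brass hasp over the staple on the front deck, so that it lies flat. Leave the green case open just as it is.

Things in the scene. Friction and masses are not known exactly. Their poses are not given: they have to be found in the camera images.
- grey_case: Grey sample case, fixed, 260 (x) x 220 (y) x 110 mm high. Origin: centre of underside, z up; front faces its -x, roughly to the robot (yaw within 0.3 rad). The like green case beside it may be left or right. Top, x -130 to -30: fixed deck at z 110; steel staple on it at x -59, y 0, 21 mm high, 20 long in x, 6 wide. The rest of the top, x -30 to 130, is the lid, flush with the deck when shut.
- grey_lid (a joint): Grey lid's angle, rad: 0 shut, grows as its front edge rises; starts 0.3 to 0.7. Lid 160 mm long, 220 wide, 12 thick; hinge along the case's y at its rear lower edge (case x 130, z 98). Stiff hinge: stays where left; a few newtons on its front half push it down. The hasp stands on its middle, near the front edge.
- grey_hasp (a joint): Grey case's hasp's angle to its lid, rad: 0 flat forward over the staple, pi/2 upright, more leans back; starts 1.75 to 2.3, stop 2.4. Brass plate 80 mm long, 44 wide, 4 thick; slot 26 to 52 mm from its hinge, solid beyond. Lid shut: hinge line along y at case x -20, y 0, z 115; flat, its top is at z 117, end at x -100. Stays where left; under 2 N at its end moves it.
- green_hasp_tip (a point): Middle of the free end of the brass hasp (80 x 44 mm) on the green case, the one to leave alone: same build and size, lid also ajar, hasp also leaning back.

How it is judged:
By the outcome, as a careful person would: the job done as asked, in the order asked, and still so for the second after the job is handed in, with the robot touching nothing.
It also fails if it takes over 35 s, if anything falls off the work surface, if the arm or the gripper's body presses on something with over 40 N, if the wrist force passes 120 N, or if a joint passes its speed limit or range.

## Working session

There is one attempt and no reset: what is moved stays moved. The work goes in short steps, Python scripts to look and compute and a tool call to move; the robot and the scene stay as the last step left them, time stands still between calls to the robot, and variables do not carry over. Pictures are saved under pics/ and viewed, and the job is handed in when it is done.

Besides the shell and the picture viewer there is one more tool, called as name(argument=value, ...) on one line, values as JSON. apply_moves: Moves the arm, as the interface text tells. Its arguments: {"type":"object","properties":{"hand":{"type":"array","items":{"type":"number"}},"translation":{"type":"array","items":{"type":"array","items":{"type":"number"}}},"rotation":{"type":"array","items":{"type":"array","items":{"type":"number"}}}},"required":["hand","translation","rotation"]}

```bash
ls; mkdir -p pics; python3 - <<'E'
from cell import ctrl
import cv2
print(ctrl.get_state())
for n in ["scene","side","wrist"]:
    m=ctrl.camera_model(n); print(n,m)
    cv2.imwrite(f"pics/{n}0.png",ctrl.capture(n))
E
```

```text
pics
{'time_s': 0.0, 'joint_pos': array([-2.39290370e-03,  3.53681028e-01,  1.63413613e+00, -1.00272398e-05,
        1.15518808e+00, -2.39251982e-03]), 'qvel': array([ 0.00092439, -0.00017164, -0.00126551, -0.00011927, -0.00023899,
        0.00036374]), 'joint_efforts': array([-2.43486713e-03, -5.93846583e+01, -3.34216332e+01,  6.94100303e-02,
        2.34022352e-02, -1.15005114e-04]), 'tcp_pos': array([6.24512329e-01, 2.37997277e-06, 2.21842299e-01]), 'orientation': array([[ 9.99999002e-01, -1.41259568e-03, -3.67514654e-06],
       [ 3.66696640e-06, -5.79344437e-06,  1.00000000e+00],
       [-1.41259570e-03, -9.99999002e-01, -5.78825865e-06]]), 'force': array([ 0.00614444, -0.11756061,  0.06361844]), 'torque': array([-0.01623027, -0.0127201 , -0.01652396]), 'grip_width': 0.09185114662737304}
scene {'vfov': 46.213886033772425, 'cx': 256.9875841993939, 'cy': 194.05260577415575, 'origin': array([0.32176113, 0.42488462, 0.76126405]), 'attitude': array([[-0.87348875,  0.40248973, -0.27389672],
       [-0.48674915, -0.71087591,  0.50767184],
       [ 0.00962612,  0.57676464,  0.81685365]])}
side {'vfov': 44.577882979059936, 'cx': 262.75610472973256, 'cy': 199.02801519297816, 'origin': array([ 0.23020454, -0.48193907,  0.79032726]), 'attitude': array([[ 0.83426154,  0.43210284, -0.34248331],
       [-0.55135949,  0.65015967, -0.52277636],
       [-0.00322432,  0.62496363,  0.78064721]])}
wrist {'vfov': 68.17174546739088, 'cx': 255.54150221662766, 'cy': 189.57811270383073, 'hand_eye': array([[ 9.99999732e-01, -6.56887526e-04, -3.23091095e-04,
         3.42144162e-05],
       [-1.20765309e-04,  2.87274421e-01, -9.57848314e-01,
        -1.61900972e-01],
       [ 7.22014417e-04,  9.57848096e-01,  2.87274265e-01,
         8.20093474e-02],
       [ 0.00000000e+00,  0.00000000e+00,  0.00000000e+00,
         1.00000000e+00]])}
```

View pics/scene0.png

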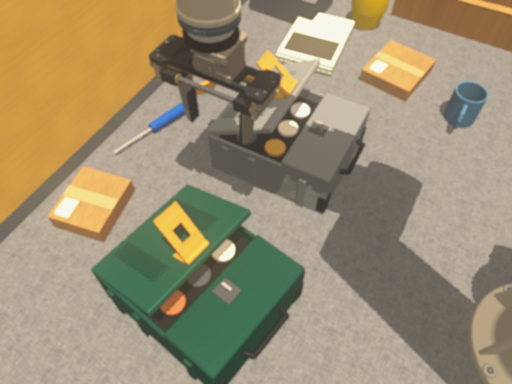

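View pics/side0.png

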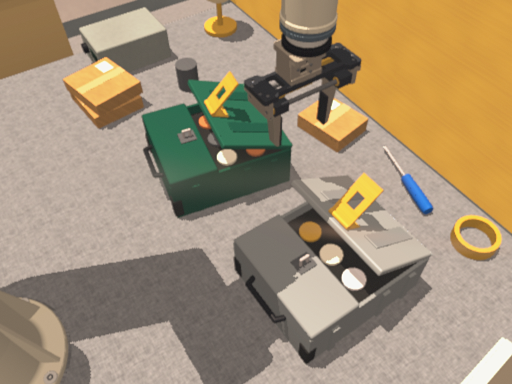

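View pics/wrist0.png

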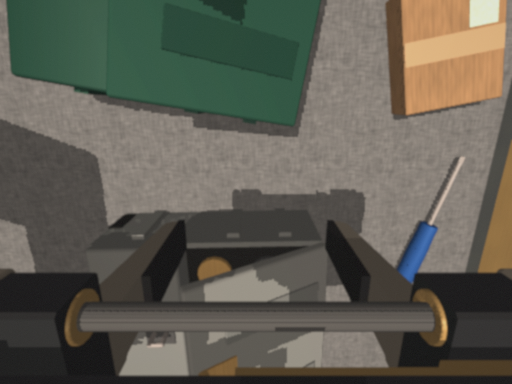

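The cases are clearly visible: green to the left (+y), grey to the right (−y). In the side view, the grey deck is near (300,270) and its hasp near (357,200). I'll zoom in to pick the corners.

```bash
python3 - <<'E'
import cv2
a=cv2.imread("pics/side0.png")[160:360,220:440]
cv2.imwrite("pics/side0z.png",cv2.resize(a,None,fx=3.0,fy=3.0,interpolation=cv2.INTER_CUBIC)[:600])
a=cv2.imread("pics/scene0.png")[40:220,190:390]
cv2.imwrite("pics/scene0z.png",cv2.resize(a,None,fx=3,fy=3,interpolation=cv2.INTER_CUBIC))
E
```

```text
(no output)
```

View pics/side0z.png

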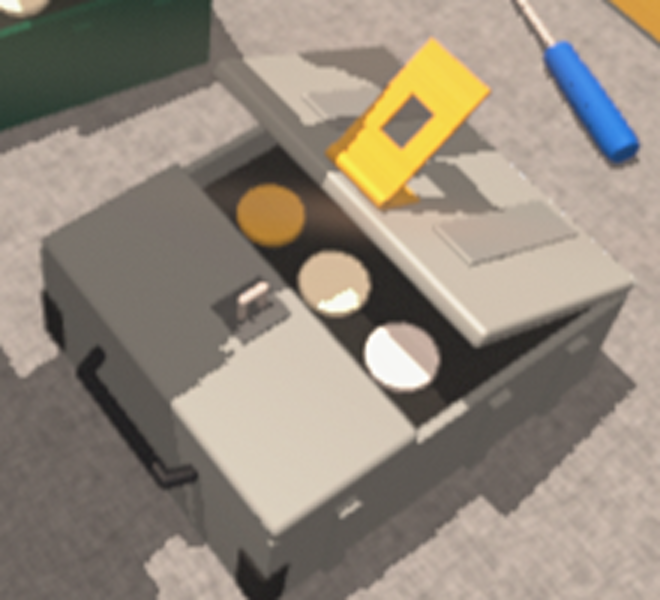

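View pics/scene0z.png

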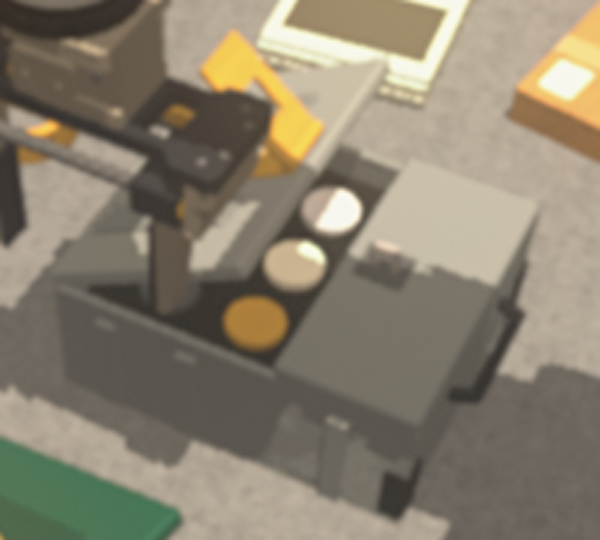

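```bash
cat > h.py <<'E'
import numpy as np
from cell import ctrl
def proj(n,P):
    m=ctrl.camera_model(n); P=np.atleast_2d(P)
    c=(P-m["origin"])@m["attitude"]; f=192/np.tan(np.radians(m["vfov"]/2))
    return np.c_[m["cx"]+f*c[:,0]/-c[:,2], m["cy"]-f*c[:,1]/-c[:,2]]
def case(x,y,yaw,P):
    c,s=np.cos(yaw),np.sin(yaw); P=np.atleast_2d(P)
    return np.c_[x+c*P[:,0]-s*P[:,1], y+s*P[:,0]+c*P[:,1], P[:,2]]
def lidpt(a,P): # P in shut case coords
    P=np.atleast_2d(P); dx=P[:,0]-.130; dz=P[:,2]-.098
    # front edge (dx<0) rises
    return np.c_[.130+dx*np.cos(a)+dz*np.sin(a), P[:,1], .098-dx*np.sin(a)+dz*np.cos(a)]
def hasppt(a,h,L):  # L: list (dist,y,offset)
    L=np.atleast_2d(L); q=np.c_[-.02-L[:,0]*np.cos(h)+L[:,2]*np.sin(h),L[:,1],.115+L[:,0]*np.sin(h)+L[:,2]*np.cos(h)]
    return lidpt(a,q)
E
cat > fit.py <<'E'
from h import *
from scipy.optimize import least_squares
D=[[-.13,.11,.11],[-.13,-.11,.11],[-.03,-.11,.11],[-.03,.11,.11]]
sd=np.array([[43,240],[275,530],[413,435],[180,168]])/3+[220,160]
sc=np.array([[418,425],[540,207],[418,162],[277,370]])/3+[190,40]
Lp=[[-.03,-.11,.11],[-.03,.11,.11]]
sl=np.array([[487,335],[230,62]])/3+[220,160]
cl=np.array([[385,62],[245,278]])/3+[190,40]
H=[[.08,.022,0],[.08,-.022,0]]
sh=np.array([[433,38],[490,92]])/3+[220,160]
def parts(p):
    x,y,w,a,h=p
    return [proj("side",case(x,y,w,D))-sd, proj("scene",case(x,y,w,D))-sc,
     proj("side",case(x,y,w,lidpt(a,Lp)))-sl, proj("scene",case(x,y,w,lidpt(a,Lp)))-cl,
     proj("side",case(x,y,w,hasppt(a,h,H)))-sh]
r=least_squares(lambda p:np.vstack(parts(p)).ravel(),[.6,-.1,0,.5,2],loss="soft_l1")
print(r.x.round(4)); 
for q in parts(r.x): print(q.round(1).tolist())
x,y,w,a,h=r.x
print("tip",case(x,y,w,hasppt(a,h,[[.08,0,0],[0,0,0]])),"lid front",case(x,y,w,lidpt(a,Lp)), "staple",case(x,y,w,[[-.059,0,.131]]), proj("side",case(x,y,w,[[-.059,0,.131]]))-[220,160])
E
python3 fit.py
```

```text
[ 0.5701 -0.1772  0.02    0.4864  1.9906]
[[-1.2, -2.3], [-0.2, 1.1], [3.6, -2.0], [-0.4, -4.3]]
[[1.1, -0.2], [1.6, -2.7], [-2.6, -3.6], [-1.4, -2.3]]
[[-0.8, 0.2], [-4.6, -1.2]]
[[2.3, -2.3], [-0.9, -3.4]]
[[-0.5, 0.7], [-0.2, 0.2]]
tip [[ 0.63842552 -0.17587667  0.2324863 ]
 [ 0.57546453 -0.17713618  0.18314739]] lid front [[ 0.5664894  -0.28733774  0.18340194]
 [ 0.56208925 -0.06738174  0.18340194]] staple [[ 0.51113261 -0.17842312  0.131     ]] [[84.84180466 95.83366483]]
```

```bash
cat >> fit.py <<'E'
print("--- with k1")
import h
def mk(k):
    def pj(n,P):
        m=ctrl.camera_model(n); P=np.atleast_2d(P); c=(P-m["origin"])@m["attitude"]; f=192/np.tan(np.radians(m["vfov"]/2))
        u=c[:,:2]/-c[:,2:3]; u=u*(1+k*(u**2).sum(1,keepdims=True)); return np.c_[m["cx"]+f*u[:,0],m["cy"]-f*u[:,1]]
    return pj
def res(p):
    global proj
    proj=mk(p[5]); return np.vstack(parts(p[:5])).ravel()
r=least_squares(res,list(r.x)+[0],loss="soft_l1"); print(r.x.round(4),r.cost)
for q in parts(r.x[:5]): print(q.round(1).tolist())
print(proj("side",case(*r.x[:3],[[-.059,0,.131]]))*3-[660,480])
E
python3 fit.py | sed -n '/---/,$p'
```

```text
--- with k1
[ 0.5676 -0.1836  0.0084  0.5242  1.863  -0.3386] 21.71830407881908
[[-0.3, -0.2], [-2.0, 0.1], [1.0, -1.4], [0.9, -1.9]]
[[2.1, -1.7], [-0.1, -0.3], [-1.7, -1.8], [0.6, -4.0]]
[[-1.3, -0.6], [-1.5, -1.4]]
[[1.5, -0.5], [-0.3, -7.5]]
[[0.0, 0.7], [-0.5, 0.3]]
[[255.88312412 295.60089934]]
```

apply_moves(hand=[1,1,1,1], translation=[[0,-1,0],[0,-1,0],[0,-0.5,0],[0,0,0]], rotation=[[0,0,0],[0,0,0],[0,0,0],[0,0,0]])

```text
time_s: 0.48
tcp_pos: [0.6268, -0.0, 0.3015]
orientation: [[1.0, 0.006, 0.0], [-0.0, 0.0, 1.0], [0.006, -1.0, 0.0]]
force: [-0.4, 0.3, 0.0]
grip_width: 0.0673
```

apply_moves(hand=[1,1,1,1,1,1,1,1,1,1,1], translation=[[-0.15,0,-0.85],[-0.15,0,-0.85],[-0.15,0,-0.85],[-0.15,0,-0.85],[-0.15,0,-0.85],[-0.15,0,-0.85],[-0.15,0,-0.85],[-0.15,0,-0.85],[-0.2,0,-0.85],[-0.2,0,-0.85],[0,0,0]], rotation=[[0,0,0],[0,0,0],[0,0,0],[0,0,0],[0,0,0],[0,0,0],[0,0,0],[0,0,0],[0,0,0],[0,0,0],[0,0,0]])

```text
time_s: 1.4
tcp_pos: [0.5754, -0.2587, 0.296]
orientation: [[1.0, -0.002, 0.003], [-0.003, -0.001, 1.0], [-0.002, -1.0, -0.001]]
force: [0.2, 0.7, 0.4]
grip_width: 0.0004
```

```bash
python3 - <<'E'
from cell import ctrl
import cv2
for n in ["side","wrist"]:
    cv2.imwrite(f"pics/{n}1.png",ctrl.capture(n))
s=ctrl.get_state();print(s["tcp_pos"],s["force"],s["grip_width"],s["time_s"])
E
```

```text
[ 0.57630305 -0.25544055  0.29626377] [0.94011728 0.45212281 0.44658931] 0.00026702285037688507 1.5
```

View pics/side1.png

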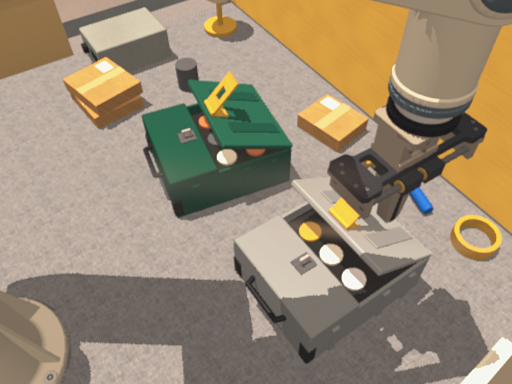

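View pics/wrist1.png

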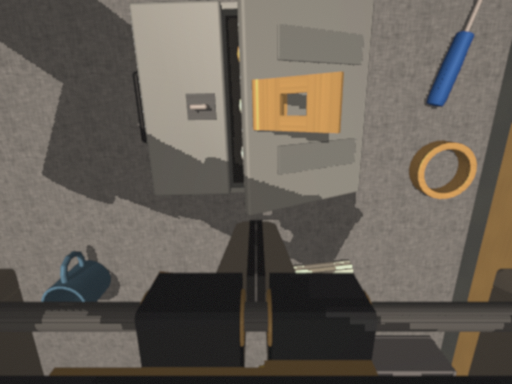

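The wrist view shows the grey case well: staple at (201,106), deck corners at (133,7), (153,195), (220,3) and (230,192). I'll back-project these.

```bash
cat >> h.py <<'E'
def wback(uv,z,R,p):
    m=ctrl.camera_model("wrist"); f=192/np.tan(np.radians(m["vfov"]/2)); E=m["hand_eye"]
    d=np.array([(uv[0]-m["cx"])/f,-(uv[1]-m["cy"])/f,-1.])
    d=R@(E[:3,:3]@d); o=R@E[:3,3]+p; return o+d*(z-o[2])/d[2]
E
python3 - <<'E'
from h import *
s=ctrl.get_state();R=s["orientation"];p=np.array([.576,-.2575,.296])
for n,uv,z in [("staple",(201,106),.131),("FL",(133,7),.11),("FR",(153,195),.11),("RL",(220,3),.11),("RR",(230,192),.11),("hasp tipL",(341,72),.23),("hasp tipR",(341,134),.23),("lidfrontR",(248,212),.183)]:
    print(n,wback(uv,z,R,p).round(4))
E
```

```text
staple [ 0.5157 -0.1769  0.131 ]
FL [ 0.4444 -0.0749  0.11  ]
FR [ 0.4437 -0.2868  0.11  ]
RL [ 0.538  -0.0713  0.11  ]
RR [ 0.543  -0.2829  0.11  ]
hasp tipL [ 0.6399 -0.1523  0.23  ]
hasp tipR [ 0.6438 -0.1979  0.23  ]
lidfrontR [ 0.5681 -0.2821  0.183 ]
```

apply_moves(hand=[1,1,1,1,1,1,1,1,1,1,1], translation=[[0,1,0],[0,1,0],[0,0.8,0],[0,0.4,0],[0,0.4,0],[0,0.4,0],[0,0.4,0],[0,0.4,0],[0,0.3,0],[0,0.2,0],[0,0,0]], rotation=[[0,0,0],[0,0,0],[0,0,0],[0,0,0],[0,0,0],[0,0,0],[0,0,0],[0,0,0],[0,0,0],[0,0,0],[0,0,0]])

```text
time_s: 2.42
tcp_pos: [0.5764, -0.2547, 0.1371]
orientation: [[1.0, -0.002, 0.0], [-0.0, 0.001, 1.0], [-0.002, -1.0, 0.001]]
force: [0.5, -0.2, -0.2]
grip_width: 0.0001
```

apply_moves(hand=[1,1,1,1,1], translation=[[0,0.2,0],[0,0.2,0],[0,0.15,0],[0,0.1,0],[0,0,0]], rotation=[[0,0,0],[0,0,0],[0,0,0],[0,0,0],[0,0,0]])

```text
time_s: 2.83
tcp_pos: [0.577, -0.255, 0.1187]
orientation: [[1.0, -0.0, 0.0], [-0.0, 0.0, 1.0], [-0.0, -1.0, 0.0]]
force: [-1.0, -0.3, 0.6]
grip_width: 0.0004
```

```bash
python3 - <<'E'
from cell import ctrl
import cv2
im=ctrl.capture("side")
cv2.imwrite("pics/side2.png",cv2.resize(im[150:370,210:450],None,fx=2.5,fy=2.5))
s=ctrl.get_state();print(s["tcp_pos"],s["force"],s["time_s"])
E
```

```text
[ 0.57705158 -0.25499871  0.11887761] [-0.29787489  0.12810163  0.95967541] 2.8833
```

View pics/side2.png

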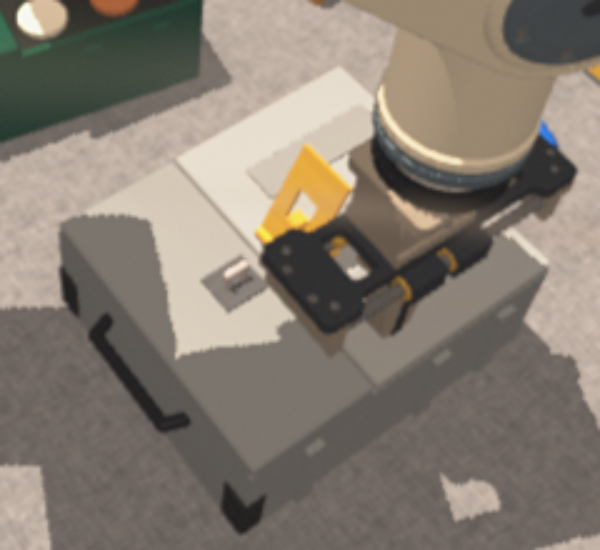

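The lid looks down, flush at about (330,330). I'll press a few mm more to be sure it's seated.

apply_moves(hand=[1,1,1,1], translation=[[0,0.08,0],[0,0.08,0],[0,0,0],[0,0,0]], rotation=[[0,0,0],[0,0,0],[0,0,0],[0,0,0]])

```text
time_s: 3.22
tcp_pos: [0.5774, -0.2552, 0.1181]
orientation: [[1.0, 0.001, -0.0], [0.0, -0.001, 1.0], [0.001, -1.0, -0.001]]
force: [-11.0, 4.2, 32.9]
grip_width: 0.0
```

apply_moves(hand=[1,1,1,1,1,1,1,1,1,1], translation=[[0,-0.4,0],[0,-1,0],[0,-1,0],[0,-1,0],[0,-0.6,0],[0.7,0,0.8],[0.7,0,0.9],[0.7,0,0.87],[0,0,0],[0,0,0]], rotation=[[0,0,0],[0,0,0],[0,0,0],[0,0,0],[0,0,0],[0,0,0],[0,0,0],[0,0,0],[0,0,0],[0,0,0]])

```text
time_s: 4.05
tcp_pos: [0.6407, -0.1766, 0.2341]
orientation: [[1.0, -0.0, -0.003], [0.003, 0.0, 1.0], [-0.0, -1.0, 0.0]]
force: [-0.3, -0.1, 0.1]
grip_width: 0.0009
```

```bash
python3 - <<'E'
from cell import ctrl
import cv2
im=ctrl.capture("side")
cv2.imwrite("pics/side3.png",cv2.resize(im[130:350,210:450],None,fx=2.5,fy=2.5))
cv2.imwrite("pics/scene3.png",ctrl.capture("scene"))
s=ctrl.get_state();print(s["tcp_pos"],s["force"],s["time_s"])
E
```

```text
[ 0.63947959 -0.17821786  0.23398478] [-0.2971795  -0.8824995  -0.34834762] 4.15
```

View pics/side3.png

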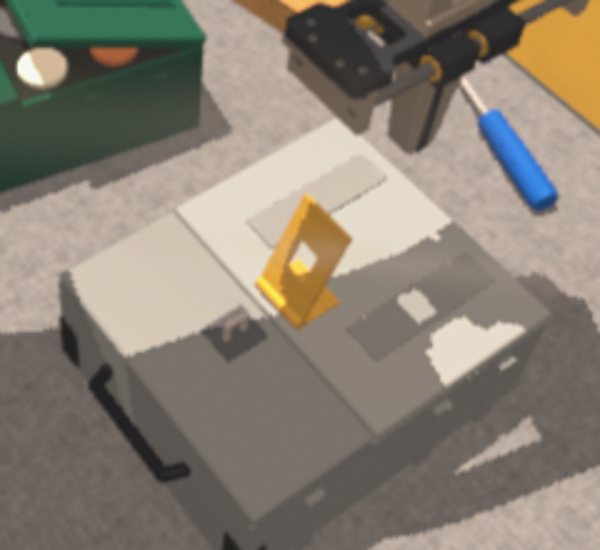

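View pics/scene3.png

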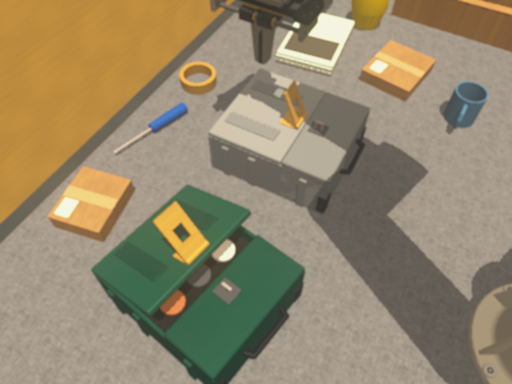

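The lid is shut flush, and the hasp leans back at (305,260) in the side crop, with the fingers behind it. Next I lower them and sweep the hasp forward past upright.

apply_moves(hand=[1,1,1,1,1,1,1,1,1,1,1,1,1], translation=[[0,0.8,0],[0,0.8,0],[0,0.2,0],[-0.4,0,0],[-0.4,0,0],[-0.4,0,0],[-0.4,0,0],[-0.4,0,0],[-0.4,0,0],[-0.4,0,0],[-0.4,0,0],[-0.4,0,0],[-0.2,0,0]], rotation=[[0,0,0],[0,0,0],[0,0,0],[0,0,0],[0,0,0],[0,0,0],[0,0,0],[0,0,0],[0,0,0],[0,0,0],[0,0,0],[0,0,0],[0,0,0]])

```text
time_s: 5.23
tcp_pos: [0.5242, -0.1781, 0.1804]
orientation: [[1.0, -0.001, 0.001], [-0.001, 0.0, 1.0], [-0.001, -1.0, 0.0]]
force: [1.2, -0.6, -0.2]
grip_width: 0.0005
```

```bash
python3 - <<'E'
from cell import ctrl
import cv2
im=ctrl.capture("side")
cv2.imwrite("pics/side4.png",cv2.resize(im[130:350,210:450],None,fx=2.5,fy=2.5))
s=ctrl.get_state();print(s["tcp_pos"],s["force"],s["time_s"])
E
```

```text
[ 0.52375467 -0.17797235  0.1803539 ] [-0.94685698 -1.06663398  0.16681843] 5.2833
```

View pics/side4.png

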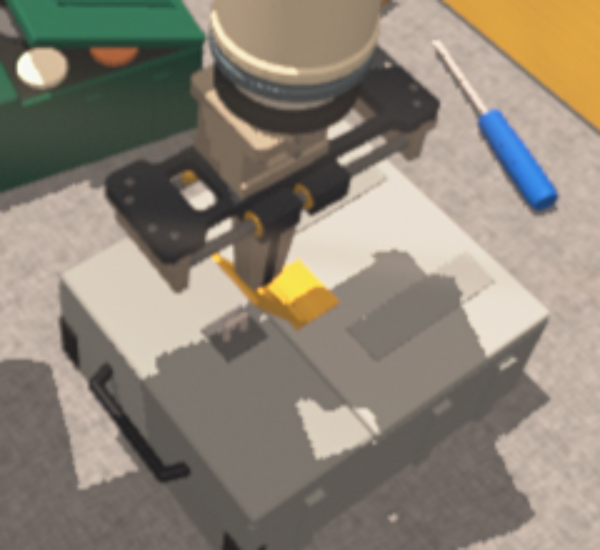

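The hasp is now past upright and leaning forward, around (260,285). Next is the forward-and-down arc, then straight down ahead of the staple.

apply_moves(hand=[1,1,1,1,1,1,1,1,1,1], translation=[[-0.38,0.21,0],[-0.38,0.21,0],[-0.38,0.21,0],[-0.38,0.21,0],[-0.38,0.23,0],[0,0.2,0],[0,0.2,0],[0,0.2,0],[0,0.1,0],[0,0,0]], rotation=[[0,0,0],[0,0,0],[0,0,0],[0,0,0],[0,0,0],[0,0,0],[0,0,0],[0,0,0],[0,0,0],[0,0,0]])

```text
time_s: 6.12
tcp_pos: [0.4692, -0.1778, 0.1264]
orientation: [[1.0, -0.001, -0.0], [0.0, 0.0, 1.0], [-0.001, -1.0, 0.0]]
force: [0.4, 0.6, -0.7]
grip_width: 0.0002
```

```bash
python3 - <<'E'
from cell import ctrl
import cv2
im=ctrl.capture("side")
cv2.imwrite("pics/side5.png",cv2.resize(im[150:370,210:450],None,fx=2.5,fy=2.5))
im=ctrl.capture("scene")
cv2.imwrite("pics/scene5.png",cv2.resize(im[40:240,180:400],None,fx=2.5,fy=2.5))
s=ctrl.get_state();print(s["tcp_pos"],s["force"],s["time_s"])
E
```

```text
[ 0.46940137 -0.17791297  0.12709644] [-0.09184779  0.36779849  0.1987276 ] 6.2167
```

View pics/side5.png

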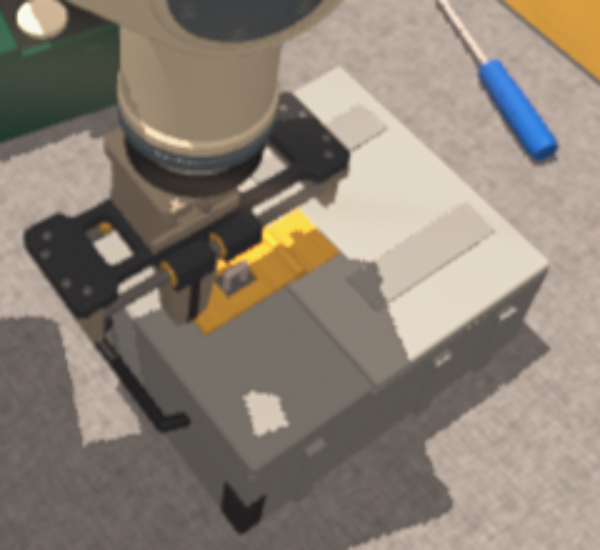

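View pics/scene5.png

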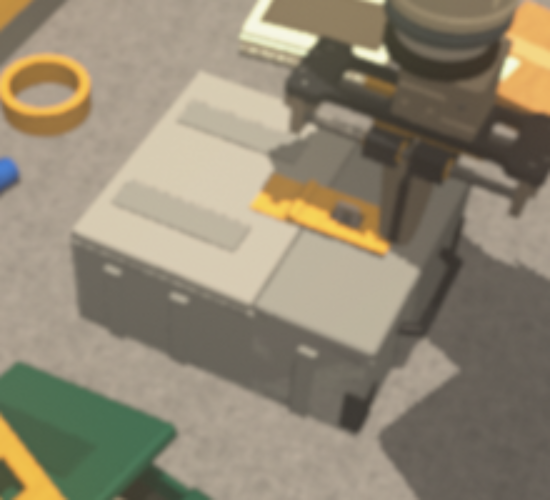

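The hasp is nearly flat, with the staple (235,278) poking through its slot. I'll press it the last couple of millimetres.

apply_moves(hand=[1,1,1,1,1], translation=[[0,0.07,0],[0,0.07,0],[0,0.06,0],[0,0,0],[0,0,0]], rotation=[[0,0,0],[0,0,0],[0,0,0],[0,0,0],[0,0,0]])

```text
time_s: 6.63
tcp_pos: [0.4698, -0.1782, 0.1237]
orientation: [[1.0, 0.002, -0.0], [0.0, -0.001, 1.0], [0.002, -1.0, -0.001]]
force: [-8.1, 2.8, 29.0]
grip_width: 0.0003
```

apply_moves(hand=[1,1,1,1,1,1,1,1,1], translation=[[0,-0.3,0],[0,-0.7,0],[0,-1,0],[0,-1,0],[0,-1,0],[0,-1,0],[-0.5,-0.5,-0.8],[-0.5,0,-0.8],[0,0,0]], rotation=[[0,0,0],[0,0,0],[0,0,0],[0,0,0],[0,0,0],[0,0,0],[0,0,0],[0,0,0],[0,0,0]])

```text
time_s: 7.38
tcp_pos: [0.438, -0.2287, 0.2877]
orientation: [[1.0, 0.002, 0.001], [-0.001, -0.003, 1.0], [0.002, -1.0, -0.003]]
force: [0.2, 0.8, -0.1]
grip_width: 0.0004
```

```bash
python3 - <<'E'
from cell import ctrl
import cv2
s=ctrl.get_state();print(s["tcp_pos"],s["force"],s["time_s"])
cv2.imwrite("pics/side6.png",cv2.resize(ctrl.capture("side"),(800,600)))
im=ctrl.capture("scene")
cv2.imwrite("pics/scene6.png",cv2.resize(im,(800,600)))
cv2.imwrite("pics/wrist6.png",ctrl.capture("wrist"))
E
```

```text
[ 0.43797672 -0.22869035  0.28770555] [ 0.15335986  0.77170585 -0.09851118] 7.3833
```

View pics/side6.png

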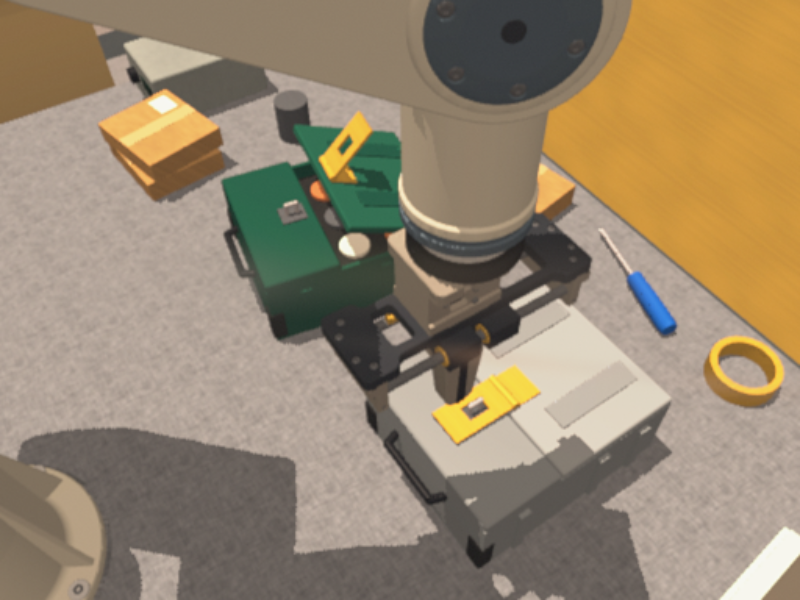

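View pics/scene6.png

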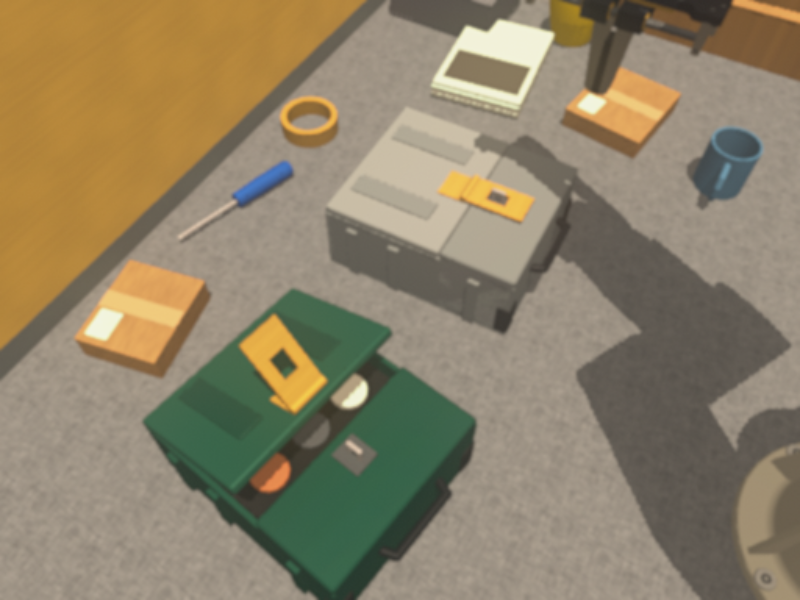

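View pics/wrist6.png

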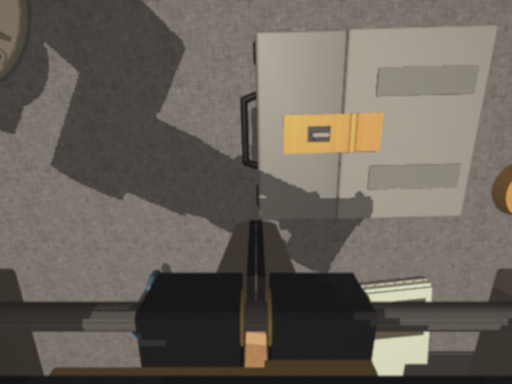

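All three views show the grey lid flush and the hasp flat with the staple through its slot (wrist view, 320,134). The green case is unchanged and the arm is clear.

```bash
python3 -c "
from cell import ctrl
print(ctrl.close_job())"
```

```text
the job is handed in; nothing more can be done
None
```

The grey case is closed and I've handed the job in, with about 7.5 s of the 35 s on the robot's clock.

- **Lid:** I pushed it down with the closed fingertips, well to one side of the hasp. It stopped with the fingertips at z about 0.110 m, the shut height, at about 33 N.
- **Hasp:** I swept it forward from behind and pressed its free end down ahead of the staple. It stopped with the fingertips at z about 0.116 m at about 29 N. A flat hasp should read 0.117 m, so that is within calibration error.
- **Last checks:** After backing off, all three cameras showed the hasp lying flat with the staple through its slot. They also showed the lid flush with the deck. The green case was still open with its hasp leaning back, as at the start. The arm was clear of everything, with wrist force under 1 N.

One measurement disagreed: my first estimate of the case's position from the fixed cameras was off by up to about 4 pixels, roughly 5 mm. I corrected it with the wrist camera before touching anything.

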